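# Clear the brine pail's lid and snap its spout cap home

### The job

The white brine pail has to be closed for the cold store: first carry the two scraps that lie on its lid (a lemon end and a gherkin end) into the steel scrap pan, so that nothing falls into the brine. Then set the snap cap from the cutting board on the pail's spout and press it straight down; it clicks and the resistance drops, but keep pressing until it is fully home, and finish with the gripper still bearing firmly down on the cap, holding it there until I come with the tape. Leave the sauce bottle, the onion bowl and the knife where they are.

Things in the scene. Friction and masses are not known exactly. Their poses are not given: they have to be found in the camera images.
- pail: White round pail with its lid on, 224 mm across; it does not move. Origin: centre of its underside, z up. The lid's flat top, 198 mm across, is 120 mm above the origin, with a raised rim round it 13 mm wide and 6 mm high. The spout stands 50 mm from the pail's axis towards the pail's +x; the scraps lie on the other half of the lid.
- spout: Grey spout fixed on the pail's lid: an upright neck 36 mm in diameter, 24 mm high, the top 5 mm tapering to 30 mm. Round it runs a bead, 43 mm in diameter, widest 9 mm above the lid: six sprung arcs that yield inwards as a cap is pressed over them and spring out again. Origin: on the neck's axis at the lid's surface, z up.
- spout_mouth (a point): Centre of the top of the spout's neck, 24 mm above the lid.
- cap: Loose grey round snap cap, 51 mm in diameter, 24.5 mm high, closed flat top, 25 g, mouth down on the cutting board. Origin: centre of its lower edge, z up. Its 39 mm mouth drops over the neck until the lower edge is 12 mm above the lid, on the bead. A push of about 12 N then takes it past the bead: it clicks, the force drops; fully home, its lower edge is 2.5 mm above the lid.
- board: Cream plastic cutting board, 200 mm (its x) by 260 mm (its y), 12 mm thick, flat on the counter; it does not move. Origin: centre of its underside.
- pan: Open steel gastronorm pan for scraps, 170 mm (its x) by 156 mm (its y) and 65 mm high, with 4 mm walls and floor and a narrow flange around the top (182 by 168 mm over all); loose, 0.6 kg. Origin: centre of its underside, z up.
- lemon_end: Lemon end, a squat round piece 44 mm in diameter and 26 mm high, upright sides for the lower 13 mm and domed above, lying on its cut face on the pail's lid; about 30 g. Origin: centre of the cut face.
- gherkin_end: Gherkin end, a slim round stub 31 mm in diameter and 33 mm high with a rounded top, standing on its cut face on the pail's lid; about 25 g. Origin: centre of the cut face.
- sauce_bottle: Sauce bottle, 54 mm in diameter and 150 mm high, standing on the counter beyond the pail; to be left alone. Origin: centre of its underside.
- onion_bowl: Steel bowl of chopped onion, 110 mm across and 50 mm high, on the counter beyond the pail; to be left alone. Origin: centre of its underside.
- knife: Filleting knife with a white handle, 265 mm long, 22 mm wide and 17 mm high, lying along the board's far (+x) edge; to be left alone. Origin: about mid length, on its underside; its length runs along its y.

How it is judged:
By the outcome, as a careful person would: the job done as asked, in the order asked, and still so for the second after the job is handed in, while the arm keeps its last pose, push and grip.
It also fails if it takes over 72 s, if anything falls off the work surface, if the arm or the gripper's body presses on something with over 40 N, if the wrist force passes 120 N, or if a joint passes its speed limit or range.

### The arm

A 6-joint arm with a two-finger parallel gripper is mounted at the origin on the work surface. World frame = base frame: x ahead of the robot, y to its left, z up, the work surface at z = 0. Lengths are in m, angles in rad, forces in N, time in s.
With the tool pointing down it reaches from about 0.4 to 0.825 m from the base axis. Payload 7 kg.
Tool frame: the origin (TCP) lies at the very end of the fingers, on their centre line; the grasp point (between the pads) lies 19 mm behind it; z points along the fingers, y is the direction in which the jaws open and shut (so a half turn about z gives the same grasp; the last joint's range is limited). The gripper opens to 85 mm and grips with 20 to 120 N. Pads are 22 mm wide; open, the fingers measure 114 mm over their backs; the gripper's body (76 mm by 85 mm) begins 54 mm behind the grasp point. The pads swing forward as they close: fully open they stand 13 mm farther back than shut.
Start: joints at [-0.986, 0.359, 0.012, 0, -1.224, -0.288], TCP at [0.197, -0.645, 0.231] pointing down, gripper open.
Joint ranges: [-3.07, 3.07], [-1.43, 2.12], [-1.02, 1.25], [-3.03, 1.67], [-3.05, -0], [-3.03, 3.03]. Speed limits (rad/s): [2.39, 2.39, 3.01, 3.14, 3.14, 3.14].

### API

Orientations are given as a unit quaternion [w, x, y, z].
In Python, from station import robot gives the robot as it stands. The module is installed in compiled form; this text tells all that it offers.
- The arm moves only by the tool jog_arm, never from a script. Its arguments are lists of equal length, an entry for each row: "linear": the shift along the tool's x, y, z in mm, a list of three; "rot": the turn, a rotation vector about the tool's x, y, z in rad, a list of three; "fingers": the opening, from -1 (shut) to 1 (fully open). A call has 1 to 20 rows; each row is the pose to reach, as a shift and turn from the pose commanded when the call began, along the tool's axes at that moment; what a row does not reach only later rows make up. A row lasts 1/8 s, in which the tool goes at most 62.5 mm and 10.7 degrees, less where a joint would pass 70% of its speed; a pose out of reach is approached as far as the arm can. A call with a gripper value outside its range is refused whole. The fingers move at their own pace and stop on an object; "newtons" is the grip in N (left out, the last holds). Time passes only in rows, so rows that repeat a pose let the fingers close. It gives the time, the measured TCP pose, the force and the opening at its end, in the units of the state.
- robot.state(): the state, without advancing time (a new reading comes with each control period).
- robot.get_image(name): name is "scene" or "top" or "wrist"; returns a dict with "pixels" (480x640x3 uint8, blue, green, red), "intrinsics" (3x3 intrinsics, pixels), "extrinsics" (4x4, takes a point from camera to world coordinates). Camera axes: x right, y up, looking along -z (the intrinsics and any distortion apply to the point x, -y, -z); pixel columns grow to the right and rows downward; lengths in m; the calibration is good to about 2 mm. A picture is of the moment at which its call begins. There is no depth.
- robot.sign_off(): hands the job in, once; it reports no verdict.
Trained networks look in the newest picture that a camera, given by its name, has taken for a name from the list of things; names that differ only in an ending like _2 or _b are one class to them, and where a whole thing is asked for, a point or a joint stands for the part that bears it (a point fixed in the world has none). Each returns a list of dicts, best first, with "p" (0 to 1); they miss things now and then, are a little off and sometimes report something else, mostly with a low value. They report only what shows in the picture. A call takes as long as a camera call.
- robot.look_for(query, camera): "extent" ([centre column, centre row, width, height] in pixels, round what is visible of it).
- robot.masks_of(query, camera): "region" (480x640 bool, what is visible of it) and "extent" ([centre column, centre row, width, height] in pixels, round what is visible of it).
- robot.place_of(query, camera): "uv" ([column, row] in pixels: a listed point, or the origin of a listed thing).
The state is a dict: "clock": time; "joints": joint angles; "dq": joint speeds; "effort": joint torques, N m; "tcp_pos": TCP position; "eef_rot": TCP orientation; "force": force on the tool from outside, world axes, zero at the start; "moment": the same for the moment, N m; "gripper_width": opening from 0.0 (shut) to 1.0 (fully open).
Only numpy, scipy, OpenCV 4.12 (cv2) and the standard library are available. Lean on these libraries where they do the work, as an engineer would, in place of code of your own. Each camera call takes 0.05 s, during which the arm holds its last target.

## Working session

There is one attempt and no reset: what is moved stays moved. The work goes in short steps, Python scripts to look and compute and a tool call to move; the robot and the scene stay as the last step left them, time stands still between calls to the robot, and variables do not carry over. Pictures are saved under pics/ and viewed, and the job is handed in when it is done.

Besides the shell and the picture viewer there is one more tool, called after "Emit:" in YAML: its name, and indented under it one key for each argument. jog_arm: Moves the arm, as the interface text tells. Its arguments: {"type":"object","properties":{"linear":{"type":"array","items":{"type":"array","items":{"type":"number"}}},"rot":{"type":"array","items":{"type":"array","items":{"type":"number"}}},"fingers":{"type":"array","items":{"type":"number"}},"newtons":{"type":"number"}},"required":["linear","rot","fingers"]}

```bash
mkdir -p pics; ls; cat > h.py <<'E'
from station import robot
import numpy as np, cv2
from scipy.spatial.transform import Rotation as R
def im(name,fn=None):
    d=robot.get_image(name)
    if fn: cv2.imwrite('pics/'+fn,d['pixels'])
    return d
def ray(d,uv):
    K=np.array(d['intrinsics']);E=np.array(d['extrinsics'])
    v=np.linalg.inv(K)@np.array([uv[0],uv[1],1.]); v=np.array([v[0],-v[1],-v[2]])
    return E[:3,3],E[:3,:3]@v
def atz(d,uv,z):
    o,v=ray(d,uv); return o+v*(z-o[2])/v[2]
def proj(d,p):
    K=np.array(d['intrinsics']);E=np.array(d['extrinsics'])
    c=E[:3,:3].T@(np.array(p)-E[:3,3]); c=np.array([c[0],-c[1],-c[2]]); u=K@c; return u[:2]/u[2]
E
python3 - <<'E'
from h import *
np.set_printoptions(precision=4,suppress=True)
s=robot.state(); print(s)
for c in('scene','top','wrist'):
    d=im(c,c+'0.png'); print(c,np.array(d['extrinsics'])[:3,3],np.array(d['intrinsics'])[0], [k for k in d])
    for q in ['pail','spout','spout_mouth','cap','board','pan','lemon_end','gherkin_end','knife','sauce_bottle','onion_bowl']:
        r=robot.place_of(q,c); print(q,[(round(x['p'],2),np.round(x['uv'],1)) for x in r[:2]])
E
```

```text
pics
{'clock': 0.0, 'joints': array([-0.9859,  0.3594,  0.011 , -0.0003, -1.2241, -0.2881]), 'dq': array([-0.0001,  0.0011, -0.0017, -0.0001, -0.0019,  0.0001]), 'effort': array([  0.0001, -58.3326,  29.3429,   6.9375,  -0.0061,  -0.    ]), 'tcp_pos': array([ 0.1972, -0.645 ,  0.2304]), 'eef_rot': array([-0.0002, -0.1478,  0.989 ,  0.0008]), 'force': array([ 0.0256,  0.0568, -0.5156]), 'moment': array([-0.0103,  0.0492,  0.0138]), 'gripper_width': 1.0005311886146113}
scene [ 1.1626 -0.2162  0.9968] [459.4167   0.     318.7875] ['pixels', 'intrinsics', 'extrinsics']
pail [(0.79, array([316.8, 273. ]))]
spout [(0.5, array([329.4, 239.8]))]
spout_mouth [(0.51, array([332.7, 231. ]))]
cap [(0.92, array([208.2, 243.6]))]
board [(0.81, array([186.2, 264.7]))]
pan [(0.79, array([403.4, 203.7]))]
lemon_end [(0.83, array([286.5, 242.9]))]
gherkin_end [(0.72, array([309.4, 266.6]))]
knife [(0.61, array([196.1, 285.9]))]
sauce_bottle [(0.92, array([410.8, 288.3]))]
onion_bowl [(0.95, array([226.8, 351.2])), (0.23, array([408.9, 289.1]))]
top [0.4762 0.01   1.1212] [532.044    0.     318.3848] ['pixels', 'intrinsics', 'extrinsics']
pail [(0.96, array([312.3, 219.5])), (0.61, array([430.6, 155.2]))]
spout [(0.57, array([290. , 221.8]))]
spout_mouth [(0.82, array([291.3, 215.5]))]
cap [(0.56, array([426.8, 298.4]))]
board [(0.72, array([452.5, 282.3]))]
pan [(0.63, array([159.9, 275.6]))]
lemon_end [(0.86, array([344.3, 230.9]))]
gherkin_end [(0.73, array([326.2, 183.5]))]
knife [(0.57, array([454.9, 243.8]))]
sauce_bottle [(0.72, array([214.3, 164. ]))]
onion_bowl [(0.92, array([430.2, 154. ]))]
wrist [ 0.1261 -0.6685  0.3746] [408.9661   0.     315.1399] ['pixels', 'intrinsics', 'extrinsics']
pail []
spout []
spout_mouth []
cap []
board []
pan []
lemon_end []
gherkin_end []
knife []
sauce_bottle []
onion_bowl []
```

View pics/top0.png

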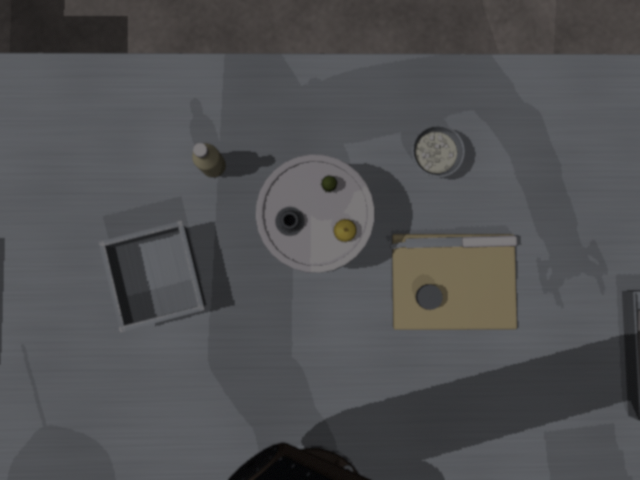

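View pics/scene0.png

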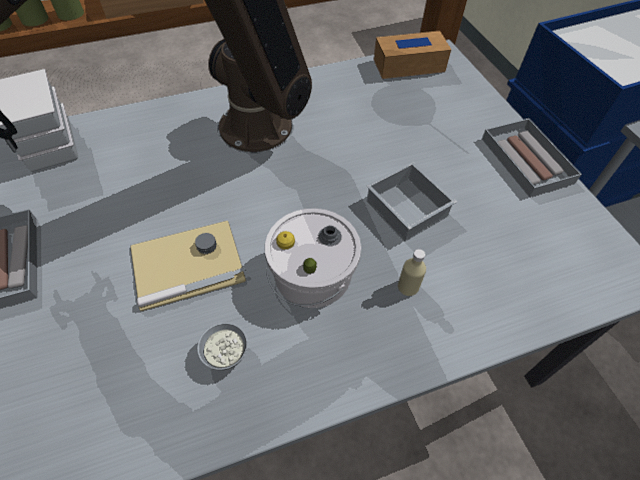

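```bash
python3 - <<'E'
from h import *
np.set_printoptions(precision=4,suppress=True)
H=dict(pail=0,spout=.12,spout_mouth=.144,cap=.012,board=0,pan=0,lemon_end=.12,gherkin_end=.12,knife=.012,sauce_bottle=0,onion_bowl=0)
D={c:im(c) for c in('scene','top')}
for q,z in H.items():
    o=[]
    for c in D:
        r=robot.place_of(q,c)
        if r:o.append((c,round(r[0]['p'],2),atz(D[c],r[0]['uv'],z)[:2]))
    print(q,o)
for c in D:
  for q in ('cap','lemon_end','gherkin_end','pan','spout'):
    m=robot.masks_of(q,c)
    if m: print(c,q,np.round(m[0]['extent'],1), m[0]['p'])
E
```

```text
pail [('scene', 0.55, array([ 0.5878, -0.0135])), ('top', 0.63, array([ 0.5869, -0.0071]))]
spout [('scene', 0.53, array([0.5714, 0.0283])), ('top', 0.6, array([0.5771, 0.0395]))]
spout_mouth [('scene', 0.56, array([0.5797, 0.0327])), ('top', 0.8, array([0.5719, 0.0373]))]
cap [('scene', 0.91, array([ 0.4196, -0.2434])), ('top', 0.83, array([ 0.4216, -0.2461]))]
board [('scene', 0.74, array([ 0.4502, -0.3043])), ('top', 0.63, array([ 0.4505, -0.3027]))]
pan [('scene', 0.62, array([0.4681, 0.3033])), ('top', 0.82, array([0.4693, 0.3131]))]
lemon_end [('scene', 0.59, array([ 0.5535, -0.0603])), ('top', 0.78, array([ 0.5521, -0.0631]))]
gherkin_end [('scene', 0.63, array([ 0.6386, -0.0388])), ('top', 0.73, array([ 0.6482, -0.0363]))]
knife [('scene', 0.68, array([ 0.5358, -0.294 ])), ('top', 0.83, array([ 0.5368, -0.3113]))]
sauce_bottle [('scene', 0.87, array([0.7069, 0.1977])), ('top', 0.98, array([0.7002, 0.1961]))]
onion_bowl [('scene', 0.55, array([ 0.7185, -0.2653])), ('top', 0.85, array([ 0.7209, -0.261 ]))]
scene cap [206.9 243.6  20.5  19.9] 0.87
scene lemon_end [329.1 236.9  23.1  18.9] 0.6
scene gherkin_end [309.9 265.7   7.7  17.4] 0.62
scene pan [411.6 202.1  90.   82.2] 0.88
scene spout [327.  236.4  21.3  18.1] 0.73
top cap [432.1 297.   23.9  24.4] 0.94
top lemon_end [346.5 232.2  28.4  24.2] 0.91
top gherkin_end [329.3 183.6  23.2  22.1] 0.63
top pan [150.8 278.2 109.1 112.7] 0.9
top spout [291.4 222.2  26.4  23.6] 0.71
```

```bash
python3 - <<'E'
from h import *
for c in('scene','top'):
    d=im(c); p=d['pixels']
    if c=='top': a=p[140:320,230:530]
    else: a=p[200:320,120:370]
    cv2.imwrite(f'pics/crop_{c}.png',cv2.resize(a,None,fx=800/a.shape[1],fy=800/a.shape[1],interpolation=cv2.INTER_CUBIC)[:600])
E
```

```text
(no output)
```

View pics/crop_top.png

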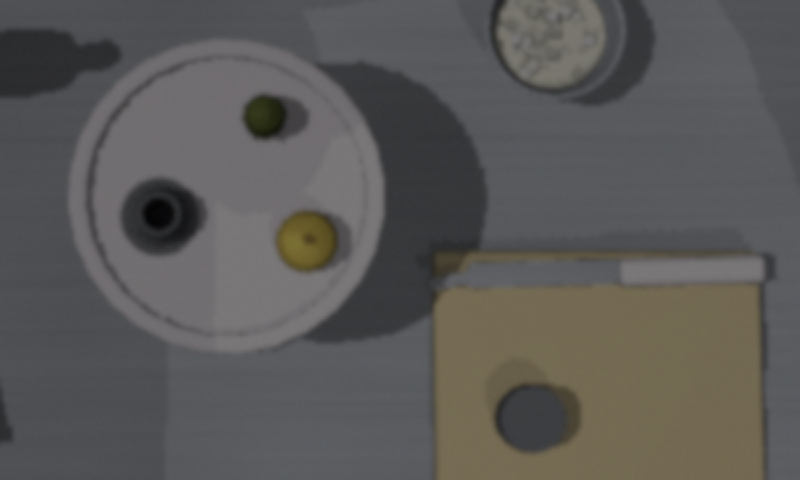

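View pics/crop_scene.png

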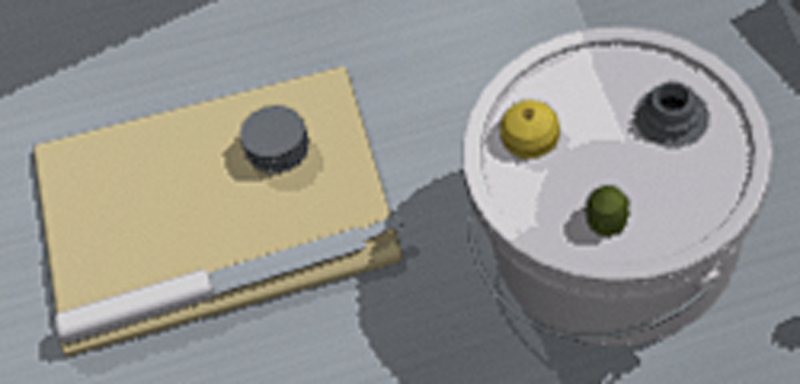

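```bash
cat > fit.py <<'E'
from h import *
from scipy.optimize import minimize
def prof(pts):  # [(r,z)]
    a=np.linspace(0,2*np.pi,40,endpoint=False); return np.array([[r*np.cos(t),r*np.sin(t),z] for r,z in pts for t in a])
S=dict(lemon_end=prof([(.022,0),(.022,.013),(.018,.020),(.010,.025)]),gherkin_end=prof([(.0155,0),(.0155,.02),(.012,.029),(.006,.0325)]),cap=prof([(.0255,0),(.0255,.0245)]),spout=prof([(.0195,.003),(.0215,.009),(.018,.012),(.018,.019),(.015,.024)]))
def mask(q,p):
    hsv=cv2.cvtColor(p,cv2.COLOR_BGR2HSV).astype(int); h,s,v=hsv[...,0],hsv[...,1],hsv[...,2]
    if q=='lemon_end': return (h>18)&(h<34)&(s>130)
    if q=='gherkin_end': return (h>28)&(h<60)&(s>90)
    if q=='cap': return (s<70)
def area_px(hull,box,k=8):
    x0,y0,x1,y1=box; m=np.zeros(((y1-y0)*k,(x1-x0)*k),np.uint8)
    cv2.fillConvexPoly(m,np.round(((hull-[x0,y0]+.5)*k)).astype(np.int32),255); return cv2.resize(m,(x1-x0,y1-y0),interpolation=cv2.INTER_AREA)/255.
def fit(q,d,xy,z,r=22,m=None,verbose=True):
    if m is None: m=mask(q,d['pixels'])
    c=proj(d,[*xy,z+.01]).astype(int); box=(c[0]-r,c[1]-r,c[0]+r,c[1]+r)
    mm=m[box[1]:box[3],box[0]:box[2]].astype(np.uint8)
    n,l,st,ce=cv2.connectedComponentsWithStats(mm); 
    if n<2: return None
    i=1+np.argmax(st[1:,4]); mm=(l==i).astype(float)
    def f(p):
        P=np.array([proj(d,pp+[p[0],p[1],z]) for pp in S[q]]).astype(np.float32)
        return np.abs(area_px(cv2.convexHull(P)[:,0],box)-mm).sum()
    b=minimize(f,xy,method='Nelder-Mead',options=dict(initial_simplex=[xy,[xy[0]+.008,xy[1]],[xy[0],xy[1]+.008]],xatol=1e-4))
    return b.x,b.fun,mm.sum()
E
python3 - <<'E'
from fit import *
np.set_printoptions(precision=4,suppress=True)
for c in('scene','top'):
    d=im(c)
    for q,xy,z in(('lemon_end',(.553,-.062),.12),('gherkin_end',(.643,-.038),.12),('cap',(.421,-.245),.012)):
        print(c,q,fit(q,d,np.array(xy),z))
d=im('top')
print('mouth',atz(d,(289.6,219.5),.144), 'rim', atz(d,(230+227/2.667,140+195/2.667),.126), 'rimdia',atz(d,(230+69/2.667,210),.12)-atz(d,(230+385/2.667,210),.12))
# pan corners outer flange by eye at top
for uv in ((102,242),(180,222),(204,308),(122,328)): print(atz(d,uv,.065))
d=im('scene');print('mouth',atz(d,(120+676/3.2,200+97/3.2),.144))
E
```

```text
scene lemon_end (array([ 0.5508, -0.0667]), np.float64(48.568627450980394), np.float64(246.0))
scene gherkin_end (array([ 0.6384, -0.037 ]), np.float64(53.16470588235294), np.float64(150.0))
scene cap (array([ 0.4194, -0.247 ]), np.float64(24.941176470588232), np.float64(390.0))
top lemon_end (array([ 0.5537, -0.0657]), np.float64(114.82352941176471), np.float64(334.0))
top gherkin_end (array([ 0.6405, -0.0374]), np.float64(99.76862745098039), np.float64(143.0))
top cap (array([ 0.4222, -0.2462]), np.float64(75.05490196078432), np.float64(630.0))
mouth [0.5722 0.0364 0.144 ] rim [ 0.5857 -0.0111  0.126 ] rimdia [0.0014 0.2243 0.    ]
[0.538  0.4075 0.065 ]
[0.5765 0.2554 0.065 ]
[0.4069 0.2071 0.065 ]
[0.37   0.3657 0.065 ]
mouth [0.573  0.0389 0.144 ]
```

```bash
cat >> h.py <<'E'
def go(pos,psi,s=None,show=True):
    s=s or robot.state(); q=s['eef_rot']; R0=R.from_quat([q[1],q[2],q[3],q[0]])
    c,n=np.cos(np.radians(psi)),np.sin(np.radians(psi))
    Rt=R.from_matrix(np.array([[-n,c,0],[c,n,0],[0,0,-1]]).T)
    Rt=R.from_matrix(np.column_stack([[-n,c,0],[c,n,0],[0,0,-1]]))
    l=R0.inv().apply(np.array(pos)-s['tcp_pos'])*1000; r=(R0.inv()*Rt).as_rotvec()
    print('lin',np.round(l,1).tolist(),'rot',np.round(r,3).tolist())
E
python3 - <<'E'
from h import *
go((.552,-.066,.25),148)
E
```

```text
lin [-508.6, 450.4, -18.7] rot [-0.0, -0.0, -0.716]
```

Emit:
jog_arm:
  linear:
    - [-508.6,450.4,-18.7]
    - [-508.6,450.4,-18.7]
    - [-508.6,450.4,-18.7]
    - [-508.6,450.4,-18.7]
    - [-508.6,450.4,-18.7]
    - [-508.6,450.4,-18.7]
    - [-508.6,450.4,-18.7]
    - [-508.6,450.4,-18.7]
    - [-508.6,450.4,-18.7]
    - [-508.6,450.4,-18.7]
    - [-508.6,450.4,-18.7]
    - [-508.6,450.4,-18.7]
    - [-508.6,450.4,-18.7]
    - [-508.6,450.4,-18.7]
  rot:
    - [0,0,-0.716]
    - [0,0,-0.716]
    - [0,0,-0.716]
    - [0,0,-0.716]
    - [0,0,-0.716]
    - [0,0,-0.716]
    - [0,0,-0.716]
    - [0,0,-0.716]
    - [0,0,-0.716]
    - [0,0,-0.716]
    - [0,0,-0.716]
    - [0,0,-0.716]
    - [0,0,-0.716]
    - [0,0,-0.716]
  fingers: [0.41,0.41,0.41,0.41,0.41,0.41,0.41,0.41,0.41,0.41,0.41,0.41,0.41,0.41]
  newtons: 25

```text
clock: 5.55
tcp_pos: [0.5515, -0.0669, 0.2501]
eef_rot: [-0.0, -0.485, 0.875, -0.0]
force: [-0.2, -0.0, 0.1]
gripper_width: 0.701
```

```bash
python3 - <<'E'
from fit import *
np.set_printoptions(precision=4,suppress=True)
s=robot.state();print(s['clock'],s['tcp_pos'],s['joints'],s['gripper_width'],s['force'])
d=im('wrist','w1.png'); print(d['extrinsics'])
for q in ['lemon_end','gherkin_end','spout','spout_mouth']:
    r=robot.place_of(q,'wrist')
    if r: print(q,r[0]['p'],r[0]['uv'],atz(d,r[0]['uv'],.144 if q=='spout_mouth' else .12))
for q,xy,z in(('lemon_end',(.553,-.065),.12),('gherkin_end',(.640,-.037),.12)):
    try: print(fit(q,d,np.array(xy),z,r=80))
    except Exception as e: print(e)
E
```

```text
5.55 [ 0.5515 -0.0669  0.2501] [ 0.2318  0.1504 -0.2255  0.     -1.1949 -0.7909] 0.7010667483754429 [-0.158  -0.0273  0.0502]
[[-0.848  -0.5069 -0.1545  0.5119]
 [ 0.53   -0.8112 -0.2473 -0.1313]
 [ 0.     -0.2916  0.9565  0.3934]
 [ 0.      0.      0.      1.    ]]
lemon_end 0.89 [315.4, 228.4] [ 0.5517 -0.0673  0.12  ]
gherkin_end 0.62 [315.6, 258.8] [ 0.5634 -0.0483  0.12  ]
spout 0.62 [365.4, 352.4] [0.5713 0.0361 0.12  ]
spout_mouth 0.85 [365.9, 371.3] [0.5734 0.0349 0.144 ]
(array([ 0.5539, -0.0679]), np.float64(195.92156862745097), np.float64(3333.0))
(array([ 0.6323, -0.0352]), np.float64(1365.0470588235294), np.float64(657.0))
```

View pics/w1.png

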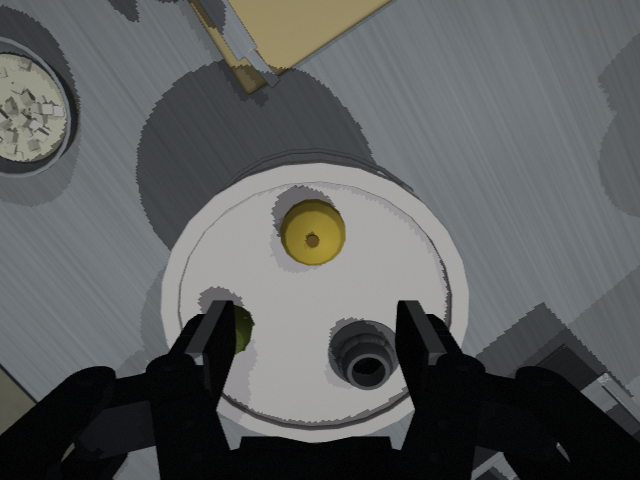

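```bash
python3 - <<'E'
from h import *
go((.5525,-.067,.119),148)
E
```

```text
lin [-0.1, -0.7, 131.2] rot [-0.0, 0.0, -0.0]
```

Emit:
jog_arm:
  linear:
    - [0,-0.7,50]
    - [0,-0.7,90]
    - [0,-0.7,115]
    - [0,-0.7,125]
    - [0,-0.7,129]
    - [0,-0.7,129]
    - [0,-0.7,129]
    - [0,-0.7,129]
    - [0,-0.7,129]
    - [0,-0.7,129]
    - [0,-0.7,129]
  rot:
    - [0,0,0]
    - [0,0,0]
    - [0,0,0]
    - [0,0,0]
    - [0,0,0]
    - [0,0,0]
    - [0,0,0]
    - [0,0,0]
    - [0,0,0]
    - [0,0,0]
    - [0,0,0]
  fingers: [0.41,0.41,0.41,0.41,0.41,0.41,-1,-1,-1,-1,-1]
  newtons: 25

```text
clock: 7.18
tcp_pos: [0.5532, -0.0663, 0.1223]
eef_rot: [0.001, -0.485, 0.874, -0.0]
force: [-1.4, 0.3, 6.1]
gripper_width: 0.495
```

Emit:
jog_arm:
  linear:
    - [0,0,-10]
    - [0,0,-40]
    - [0,0,-90]
    - [0,0,-110]
    - [0,0,-110]
  rot:
    - [0,0,0]
    - [0,0,0]
    - [0,0,0]
    - [0,0,0]
    - [0,0,0]
  fingers: [-1,-1,-1,-1,-1]

```text
clock: 7.8
tcp_pos: [0.5536, -0.0663, 0.2336]
eef_rot: [0.002, -0.485, 0.874, -0.001]
force: [0.4, 0.5, -0.9]
gripper_width: 0.501
```

```bash
python3 - <<'E'
from fit import *
np.set_printoptions(precision=4,suppress=True)
s=robot.state();print(s['clock'],s['tcp_pos'],s['joints'],s['gripper_width'],s['force'])
d=im('wrist','w2.png')
d=im('scene','s2.png')
print(fit('gherkin_end',d,np.array((.640,-.037)),.12))
go((.473,.309,.225),148)
go((.473,.309,.225),105)
E
```

```text
7.8 [ 0.5536 -0.0663  0.2336] [ 0.2322  0.162  -0.2501  0.0003 -1.1543 -0.7902] 0.5008338927002719 [ 0.3617  0.5315 -0.9495]
(array([ 0.6398, -0.0377]), np.float64(53.294117647058826), np.float64(150.0))
lin [-276.4, 266.0, 6.1] rot [0.0, 0.0, 0.0]
lin [-276.4, 266.0, 6.1] rot [0.0, 0.0, 0.751]
```

View pics/w2.png

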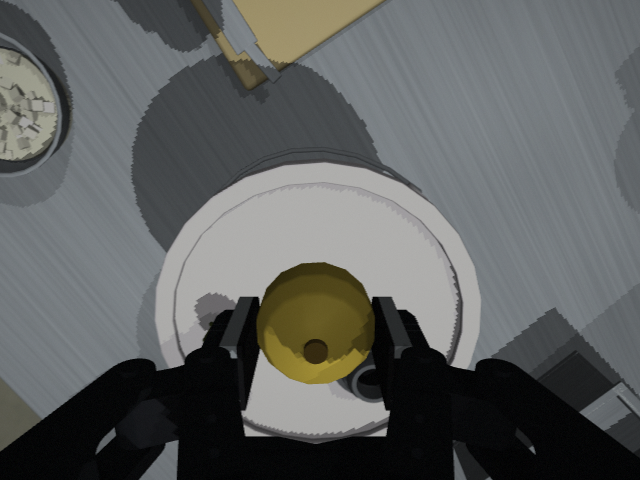

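View pics/s2.png

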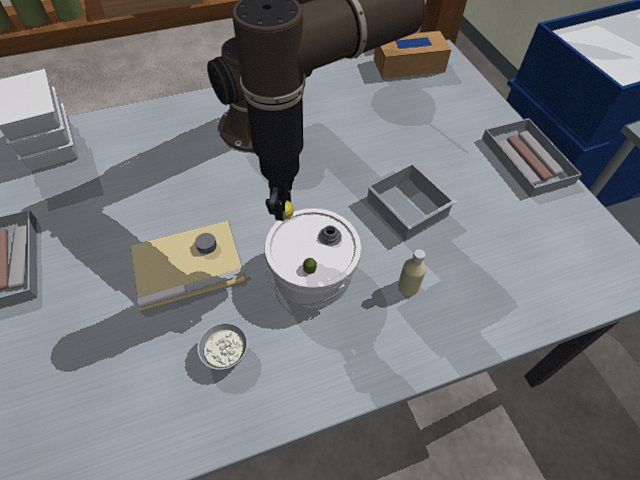

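```bash
python3 - <<'E'
from h import *
go((.468,.330,.234),148)
go((.468,.330,.035),148)
E
```

```text
lin [-291.5, 281.4, -2.9] rot [0.0, 0.0, 0.0]
lin [-291.5, 281.3, 196.1] rot [0.0, 0.0, 0.0]
```

Emit:
jog_arm:
  linear:
    - [-30,30,-3]
    - [-70,67,-3]
    - [-112,108,-3]
    - [-155,150,-3]
    - [-197,190,-3]
    - [-239,230,-3]
    - [-275,265,-3]
    - [-291.5,281.4,0]
    - [-291.5,281.4,40]
    - [-291.5,281.4,95]
    - [-291.5,281.4,145]
    - [-291.5,281.4,180]
    - [-291.5,281.4,194]
    - [-291.5,281.4,196]
    - [-291.5,281.4,196]
    - [-291.5,281.4,196]
    - [-291.5,281.4,196]
    - [-291.5,281.4,196]
  rot:
    - [0,0,0]
    - [0,0,0]
    - [0,0,0]
    - [0,0,0]
    - [0,0,0]
    - [0,0,0]
    - [0,0,0]
    - [0,0,0]
    - [0,0,0]
    - [0,0,0]
    - [0,0,0]
    - [0,0,0]
    - [0,0,0]
    - [0,0,0]
    - [0,0,0]
    - [0,0,0]
    - [0,0,0]
    - [0,0,0]
  fingers: [-1,-1,-1,-1,-1,-1,-1,-1,-1,-1,-1,-1,-1,-1,-1,0.25,0.25,0.25]

```text
clock: 10.15
tcp_pos: [0.4684, 0.3301, 0.0356]
eef_rot: [0.0, -0.485, 0.874, 0.0]
force: [-0.4, 0.0, -0.5]
gripper_width: 0.623
```

```bash
python3 - <<'E'
from h import *
s=robot.state();print(s['clock'],s['tcp_pos'],s['joints'],s['force'])
im('wrist','w3.png')
E
```

```text
10.15 [0.46841102 0.33012466 0.03559317] [ 9.55220590e-01  3.93332409e-01 -4.47811915e-01  2.64776544e-05
 -7.28626876e-01 -1.51319674e+00] [-0.38293223  0.03396133 -0.4668045 ]
```

View pics/w3.png

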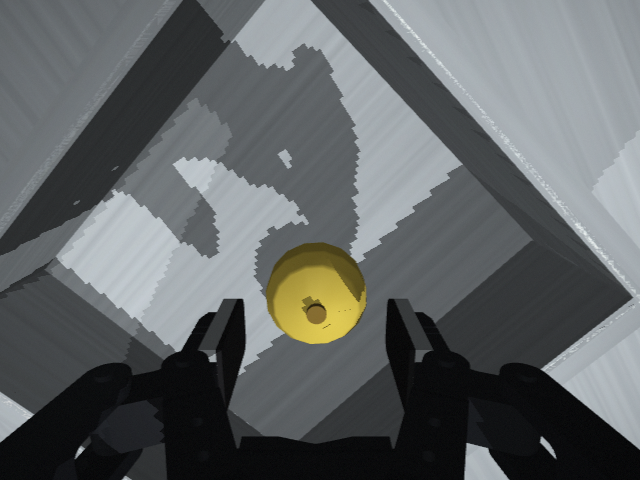

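```bash
python3 - <<'E'
from h import *
go((.468,.330,.235),148)
go((.640,-.0375,.235),85)
go((.640,-.0375,.122),85)
E
```

```text
lin [0.1, 0.2, -199.6] rot [-0.0, 0.001, 0.001]
lin [220.8, -340.2, -199.8] rot [0.0, 0.001, 1.1]
lin [220.9, -340.2, -86.8] rot [0.0, 0.001, 1.1]
```

Emit:
jog_arm:
  linear:
    - [0,0,-62]
    - [0,0,-124]
    - [0,0,-186]
    - [30,-46,-200]
    - [68,-105,-200]
    - [105,-162,-200]
    - [143,-220,-200]
    - [180,-277,-200]
    - [212,-327,-200]
    - [220.8,-340.2,-200]
    - [220.8,-340.2,-200]
    - [220.8,-340.2,-200]
  rot:
    - [0,0,0]
    - [0,0,0]
    - [0,0,0]
    - [0,0,0.18]
    - [0,0,0.36]
    - [0,0,0.54]
    - [0,0,0.72]
    - [0,0,0.9]
    - [0,0,1.1]
    - [0,0,1.1]
    - [0,0,1.1]
    - [0,0,1.1]
  fingers: [0.2,0.2,0.2,0.2,0.2,0.2,0.2,0.2,0.2,0.2,0.2,0.2]

```text
clock: 11.7
tcp_pos: [0.6396, -0.0375, 0.2348]
eef_rot: [-0.0, 0.044, 0.999, 0.0]
force: [0.5, -0.2, -0.0]
gripper_width: 0.599
```

```bash
python3 - <<'E'
from fit import *
s=robot.state();print(s['clock'],s['tcp_pos'],s['joints'],s['force'])
d=im('wrist','w4.png')
print(fit('gherkin_end',d,np.array((.640,-.0375)),.12,r=70))
print(proj(d,(.64,-.0375,.12)),proj(d,(.64,-.0375,.153)))
go((.640,-.0375,.122),85)
E
```

```text
11.7 [ 0.63964339 -0.03749277  0.23477473] [ 2.45287398e-01  3.01090307e-01 -6.32809652e-02 -2.91198586e-04
 -1.20686053e+00 -1.90356358e+00] [ 0.49332177 -0.1518414  -0.04494923]
(array([ 0.64117387, -0.03812253]), np.float64(303.14509803921567), np.float64(1955.0))
[317.22373372 233.85017802] [317.4935184 249.6712756]
lin [-0.4, -0.5, 113.0] rot [0.0, -0.0, 0.001]
```

View pics/w4.png

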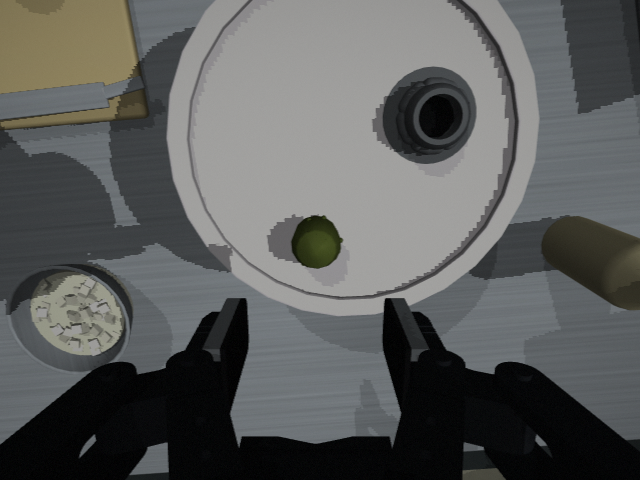

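Emit:
jog_arm:
  linear:
    - [-1,-0.5,45]
    - [-1,-0.5,85]
    - [-1,-0.5,102]
    - [-1,-0.5,111]
    - [-1,-0.5,113]
    - [-1,-0.5,113]
    - [-1,-0.5,113]
    - [-1,-0.5,113]
    - [-1,-0.5,113]
    - [-1,-0.5,113]
    - [-1,-0.5,113]
  rot:
    - [0,0,0]
    - [0,0,0]
    - [0,0,0]
    - [0,0,0]
    - [0,0,0]
    - [0,0,0]
    - [0,0,0]
    - [0,0,0]
    - [0,0,0]
    - [0,0,0]
    - [0,0,0]
  fingers: [0.2,0.2,0.2,0.2,0.2,0.2,-1,-1,-1,-1,-1]

```text
clock: 13.12
tcp_pos: [0.6414, -0.0381, 0.1232]
eef_rot: [0.001, 0.044, 0.999, 0.0]
force: [-1.4, 1.3, 5.7]
gripper_width: 0.344
```

Emit:
jog_arm:
  linear:
    - [0,0,-10]
    - [0,0,-40]
    - [0,0,-90]
    - [0,0,-112]
    - [0,0,-112]
  rot:
    - [0,0,0]
    - [0,0,0]
    - [0,0,0]
    - [0,0,0]
    - [0,0,0]
  fingers: [-1,-1,-1,-1,-1]

```text
clock: 13.75
tcp_pos: [0.6419, -0.0381, 0.2369]
eef_rot: [0.002, 0.044, 0.999, 0.0]
force: [-0.1, 0.3, -0.7]
gripper_width: 0.34
```

```bash
python3 - <<'E'
from fit import *
s=robot.state();print(s['clock'],s['tcp_pos'],s['joints'],s['force'])
d=im('wrist','w5.png')
r=robot.place_of('spout_mouth','wrist'); print([(x['p'],x['uv'],atz(d,x['uv'],.144)) for x in r[:2]])
go((.481,.283,.234),85)
go((.481,.283,.035),85)
E
```

```text
13.75 [ 0.64189497 -0.03811651  0.23688172] [ 2.43795790e-01  3.00641725e-01 -5.93429195e-02  3.87201080e-04
 -1.20639630e+00 -1.90191732e+00] [-0.06568662  0.3468599  -0.67129446]
[(0.56, [441.9, 109.3], array([0.57122027, 0.03676717, 0.144     ]))]
lin [186.9, 305.9, 0.0] rot [0.0, -0.0, -0.0]
lin [186.9, 305.9, 199.0] rot [0.0, -0.0, -0.0]
```

View pics/w5.png

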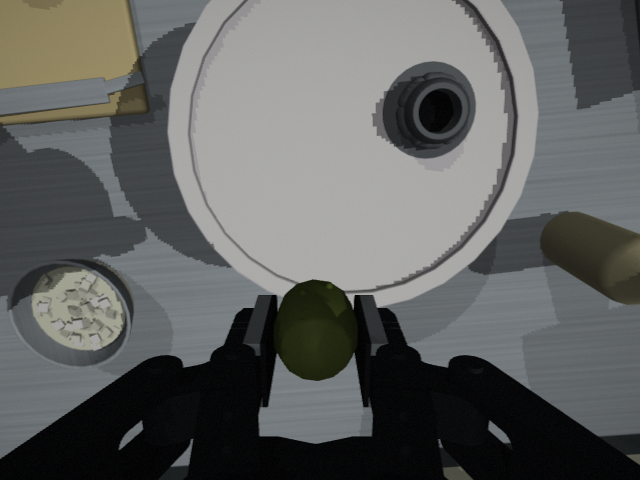

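```bash
python3 - <<'E'
from fit import *
go((.482,.270,.234),196)
go((.482,.270,.030),196)
E
```

```text
lin [184.8, 293.1, -0.0] rot [0.001, 0.0, -1.937]
lin [184.7, 293.0, 204.0] rot [0.001, 0.0, -1.937]
```

Emit:
jog_arm:
  linear:
    - [18,29,0]
    - [37,58,0]
    - [55,88,0]
    - [74,117,0]
    - [92,146,0]
    - [111,176,0]
    - [129,205,0]
    - [148,234,0]
    - [166,264,0]
    - [184.8,293,0]
    - [184.8,293,0]
    - [184.8,293,0]
    - [184.8,293,50]
    - [184.8,293,100]
    - [184.8,293,150]
    - [184.8,293,185]
    - [184.8,293,202]
    - [184.8,293,204]
    - [184.8,293,204]
  rot:
    - [0,0,-0.18]
    - [0,0,-0.36]
    - [0,0,-0.54]
    - [0,0,-0.72]
    - [0,0,-0.9]
    - [0,0,-1.08]
    - [0,0,-1.26]
    - [0,0,-1.44]
    - [0,0,-1.62]
    - [0,0,-1.8]
    - [0,0,-1.937]
    - [0,0,-1.937]
    - [0,0,-1.937]
    - [0,0,-1.937]
    - [0,0,-1.937]
    - [0,0,-1.937]
    - [0,0,-1.937]
    - [0,0,-1.937]
    - [0,0,-1.937]
  fingers: [-1,-1,-1,-1,-1,-1,-1,-1,-1,-1,-1,-1,-1,-1,-1,-1,-1,-1,-1]

```text
clock: 16.23
tcp_pos: [0.4827, 0.2698, 0.0303]
eef_rot: [-0.0, 0.798, -0.603, 0.0]
force: [-0.1, -0.1, -0.7]
gripper_width: 0.342
```

Emit:
jog_arm:
  linear:
    - [0,0,0]
    - [0,0,0]
    - [0,0,0]
    - [0,0,0]
  rot:
    - [0,0,0]
    - [0,0,0]
    - [0,0,0]
    - [0,0,0]
  fingers: [0.1,0.1,0.1,0.1]

```text
clock: 16.73
tcp_pos: [0.4823, 0.2699, 0.0302]
eef_rot: [-0.0, 0.799, -0.602, 0.0]
force: [-0.7, -0.4, -0.5]
gripper_width: 0.546
```

```bash
python3 - <<'E'
from h import *
s=robot.state();print(s['clock'],s['tcp_pos'],s['joints'],s['force'])
im('wrist','w6.png')
go((.482,.270,.230),196)
go((.421,-.2465,.20),196)
go((.421,-.2465,.20),150)
E
```

```text
16.725 [0.48233938 0.26993295 0.03023812] [ 8.64578567e-01  3.74749293e-01 -4.97819750e-01 -6.55342503e-06
 -6.97820843e-01 -5.85592114e-01] [-0.71484816 -0.41626162 -0.54991991]
lin [-0.2, 0.2, -199.8] rot [-0.0, 0.0, -0.0]
lin [479.5, 201.1, -169.9] rot [-0.0, 0.0, -0.0]
lin [479.5, 201.1, -169.9] rot [-0.0, 0.0, 0.803]
```

View pics/w6.png

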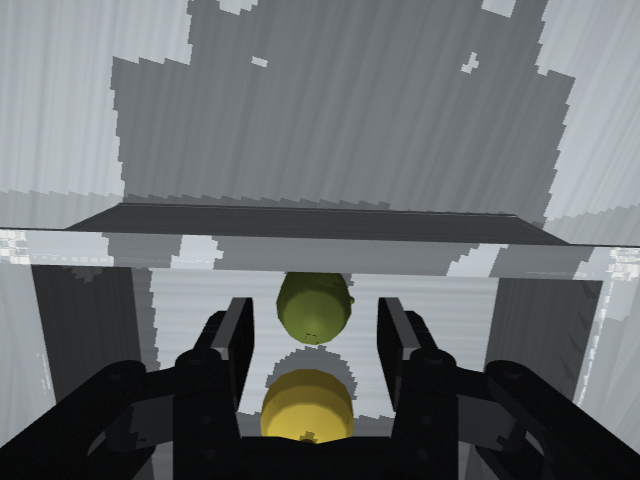

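Emit:
jog_arm:
  linear:
    - [0,0,-62]
    - [0,0,-124]
    - [0,0,-180]
    - [48,20,-200]
    - [105,44,-200]
    - [160,67,-200]
    - [215,90,-200]
    - [270,113,-200]
    - [325,136,-200]
    - [380,159,-195]
    - [435,182,-185]
    - [479.5,201,-170]
    - [479.5,201,-170]
    - [479.5,201,-170]
    - [479.5,201,-170]
  rot:
    - [0,0,0]
    - [0,0,0]
    - [0,0,0]
    - [0,0,0.1]
    - [0,0,0.2]
    - [0,0,0.3]
    - [0,0,0.4]
    - [0,0,0.5]
    - [0,0,0.6]
    - [0,0,0.7]
    - [0,0,0.8]
    - [0,0,0.803]
    - [0,0,0.803]
    - [0,0,0.803]
    - [0,0,0.803]
  fingers: [0.1,0.1,0.1,0.4,0.6,0.8,0.8,0.8,0.8,0.8,0.8,0.8,0.8,0.8,0.8]

```text
clock: 18.65
tcp_pos: [0.4216, -0.2457, 0.2004]
eef_rot: [0.0, -0.5, 0.866, -0.0]
force: [-0.2, -0.3, -0.1]
gripper_width: 0.9
```

```bash
python3 - <<'E'
from fit import *
s=robot.state();print(s['clock'],s['tcp_pos'],s['joints'],s['force'])
d=im('wrist','w7.png'); im('top','t7.png')
hsv=cv2.cvtColor(d['pixels'],cv2.COLOR_BGR2HSV)
print(fit('cap',d,np.array((.421,-.2465)),.012,r=75))
print([proj(d,(.421,-.2465,z)) for z in(.012,.0365)])
go((.421,-.2465,.014),150)
E
```

```text
18.65 [ 0.42160128 -0.245667    0.20044886] [-1.23646673e-01  7.16685492e-02 -4.35331441e-01 -1.66022593e-05
 -1.06293300e+00 -3.98967223e-01] [-0.23022114 -0.28517309 -0.12868922]
(array([ 0.42259823, -0.24712168]), np.float64(68.83921568627451), np.float64(3619.0))
[array([316.0436164 , 208.78497529]), array([316.08755112, 215.77121223])]
lin [1.2, 0.2, 186.5] rot [-0.001, 0.0, 0.001]
```

View pics/w7.png

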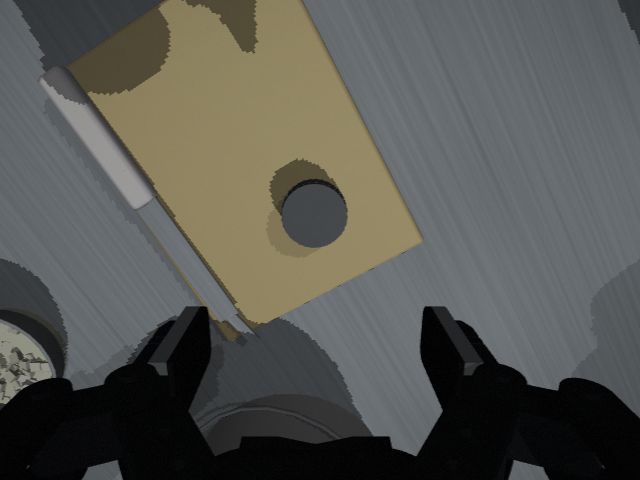

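View pics/t7.png

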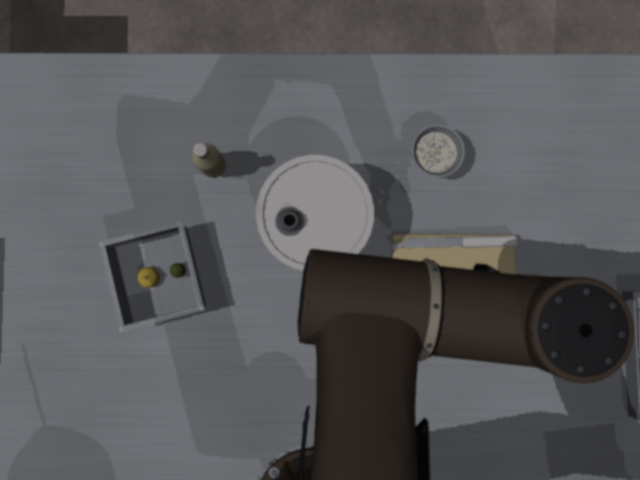

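Emit:
jog_arm:
  linear:
    - [0.9,-0.8,50]
    - [0.9,-0.8,105]
    - [0.9,-0.8,150]
    - [0.9,-0.8,175]
    - [0.9,-0.8,184]
    - [0.9,-0.8,186.5]
    - [0.9,-0.8,186.5]
    - [0.9,-0.8,186.5]
    - [0.9,-0.8,186.5]
    - [0.9,-0.8,186.5]
    - [0.9,-0.8,186.5]
    - [0.9,-0.8,186.5]
  rot:
    - [0,0,0]
    - [0,0,0]
    - [0,0,0]
    - [0,0,0]
    - [0,0,0]
    - [0,0,0]
    - [0,0,0]
    - [0,0,0]
    - [0,0,0]
    - [0,0,0]
    - [0,0,0]
    - [0,0,0]
  fingers: [0.7,0.6,0.6,0.6,0.6,0.6,0.6,-1,-1,-1,-1,-1]
  newtons: 30

```text
clock: 20.25
tcp_pos: [0.4221, -0.2478, 0.0148]
eef_rot: [0.001, -0.5, 0.866, -0.001]
force: [-1.8, 2.7, 5.9]
gripper_width: 0.591
```

Emit:
jog_arm:
  linear:
    - [0,0,-15]
    - [0,0,-60]
    - [0,0,-120]
    - [0,0,-180]
    - [0,0,-200]
    - [0,0,-200]
  rot:
    - [0,0,0]
    - [0,0,0]
    - [0,0,0]
    - [0,0,0]
    - [0,0,0]
    - [0,0,0]
  fingers: [-1,-1,-1,-1,-1,-1]

```text
clock: 21.0
tcp_pos: [0.4223, -0.2479, 0.2161]
eef_rot: [0.002, -0.5, 0.866, -0.002]
force: [-0.5, 0.4, -0.4]
gripper_width: 0.588
```

```bash
python3 - <<'E'
from fit import *
s=robot.state();print(s['clock'],s['tcp_pos'],s['joints'],s['force'],s['moment'])
d=im('wrist','w8.png');
go((.572,.036,.205),150)
E
```

```text
21.0 [ 0.42226806 -0.24787176  0.21607504] [-1.28210014e-01  5.85114960e-02 -4.11649907e-01  1.40185063e-04
 -1.09526361e+00 -3.95937050e-01] [-0.45242892  0.37703698 -0.36010458] [ 0.05474481 -0.01231246  0.05914502]
lin [-320.9, 11.6, 9.7] rot [-0.002, 0.001, -0.001]
```

View pics/w8.png

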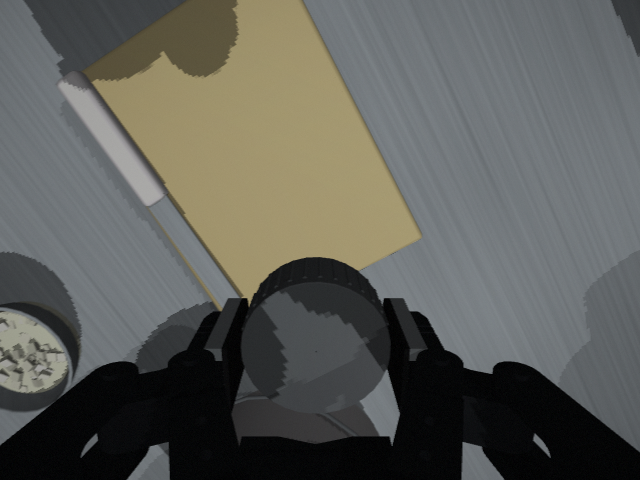

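```bash
python3 - <<'E'
from fit import *
s=robot.state()
d=im('wrist')
r=robot.place_of('cap','wrist'); print([(x['p'],x['uv'],atz(d,x['uv'],.2133)) for x in r[:2]])
for uv in ((316,348),(243,348),(391,348),(316,282),(316,413)): print(atz(d,uv,.2377)-s['tcp_pos'])
E
```

```text
[(0.97, [312.7, 317.8], array([ 0.42291983, -0.24789302,  0.2133    ]))]
[-0.00045239 -0.00113945  0.02336652]
[ 0.02065954 -0.01329935  0.02336652]
[-0.02212501  0.01134338  0.02336652]
[-0.01233588 -0.02174202  0.02336652]
[0.01257006 0.02143775 0.02336652]
```

Emit:
jog_arm:
  linear:
    - [-30,1,5]
    - [-75,3,5]
    - [-125,5,5]
    - [-175,6,5]
    - [-225,8,5]
    - [-275,10,5]
    - [-310,11.5,8]
    - [-320.5,12,9]
    - [-320.5,12,9]
    - [-320.5,12,30]
    - [-320.5,12,46]
    - [-320.5,12,56]
    - [-320.5,12,56]
  rot:
    - [0,0,0]
    - [0,0,0]
    - [0,0,0]
    - [0,0,0]
    - [0,0,0]
    - [0,0,0]
    - [0,0,0]
    - [0,0,0]
    - [0,0,0]
    - [0,0,0]
    - [0,0,0]
    - [0,0,0]
    - [0,0,0]
  fingers: [-1,-1,-1,-1,-1,-1,-1,-1,-1,-1,-1,-1,-1]

```text
clock: 22.78
tcp_pos: [0.5708, 0.0353, 0.1568]
eef_rot: [-0.001, -0.5, 0.866, 0.0]
force: [-0.0, -0.3, -0.6]
gripper_width: 0.59
```

```bash
python3 - <<'E'
from fit import *
s=robot.state();print(s['clock'],s['tcp_pos'],s['joints'],s['force'],s['moment'])
d=im('scene');a=d['pixels'][190:280,260:380]; cv2.imwrite('pics/s9.png',cv2.resize(a,None,fx=6,fy=6,interpolation=cv2.INTER_CUBIC))
d=im('wrist','w9.png')
go((.572,.0362,.152),150)
E
```

```text
22.775 [0.5708436  0.03528816 0.1568236 ] [ 4.03711093e-01  2.51664944e-01 -3.21284526e-01 -1.48672510e-05
 -9.99339234e-01 -9.28183193e-01] [-0.03753001 -0.31403847 -0.62221777] [ 0.06696909 -0.06824475  0.02149432]
lin [-0.6, -0.1, 5.9] rot [-0.0, 0.0, -0.0]
```

View pics/s9.png

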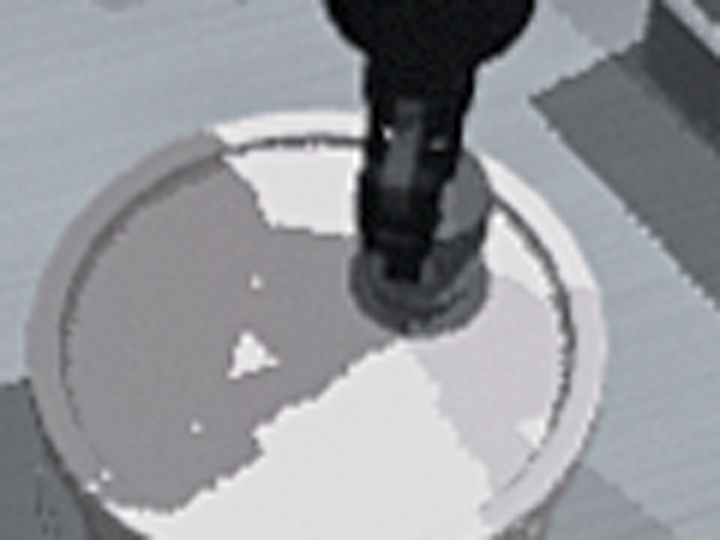

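View pics/w9.png

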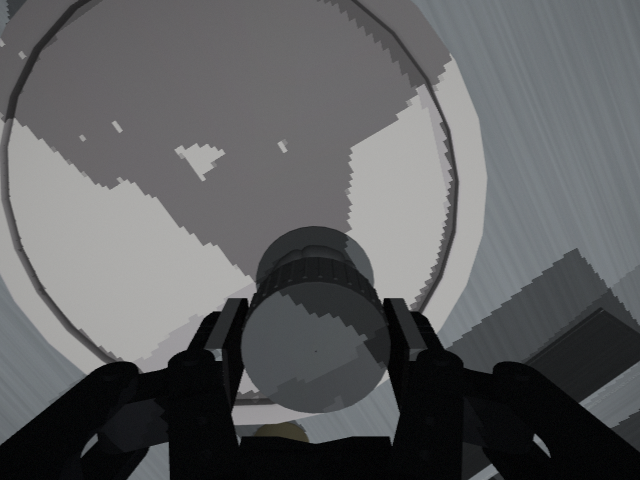

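Emit:
jog_arm:
  linear:
    - [-1,0,4]
    - [-1,0,8]
    - [-1,0,12]
    - [-1,0,15]
    - [-1,0,18]
    - [-1,0,18]
  rot:
    - [0,0,0]
    - [0,0,0]
    - [0,0,0]
    - [0,0,0]
    - [0,0,0]
    - [0,0,0]
  fingers: [-1,-1,-1,-1,-1,-1]

```text
clock: 23.62
tcp_pos: [0.5717, 0.0367, 0.1392]
eef_rot: [-0.0, -0.5, 0.866, 0.0]
force: [0.6, 0.5, 0.6]
gripper_width: 0.59
```

Emit:
jog_arm:
  linear:
    - [0,0,2]
    - [0,0,3.5]
    - [0,0,4.5]
    - [0,0,5]
    - [0,0,5]
  rot:
    - [0,0,0]
    - [0,0,0]
    - [0,0,0]
    - [0,0,0]
    - [0,0,0]
  fingers: [-1,-1,-1,-1,-1]

```text
clock: 24.25
tcp_pos: [0.5722, 0.0365, 0.1351]
eef_rot: [0.0, -0.5, 0.866, -0.0]
force: [0.4, -2.5, 4.6]
gripper_width: 0.592
```

Emit:
jog_arm:
  linear:
    - [0,0,-0.5]
    - [0,0,-0.5]
    - [0,0,-0.5]
    - [0,0,-10]
    - [0,0,-40]
    - [0,0,-60]
    - [0,0,-60]
    - [0,0,-60]
    - [0,0,-60]
    - [0,0,-60]
    - [0,0,-60]
    - [0,0,-60]
  rot:
    - [0,0,0]
    - [0,0,0]
    - [0,0,0]
    - [0,0,0]
    - [0,0,0]
    - [0,0,0]
    - [0,0,0]
    - [0,0,0]
    - [0,0,0]
    - [0,0,0]
    - [0,0,0]
    - [0,0,0]
  fingers: [0.6,0.6,0.6,0.6,0.6,0.6,-1,-1,-1,-1,-1,-1]

```text
clock: 25.75
tcp_pos: [0.5718, 0.0367, 0.1943]
eef_rot: [-0.0, -0.5, 0.866, 0.0]
force: [-0.4, 0.5, -0.1]
gripper_width: 0.002
```

```bash
python3 - <<'E'
from fit import *
s=robot.state();print(s['clock'],s['tcp_pos'],s['joints'],s['force'],s['gripper_width'])
d=im('scene');a=d['pixels'][190:280,260:380]; cv2.imwrite('pics/s10.png',cv2.resize(a,None,fx=6,fy=6,interpolation=cv2.INTER_CUBIC))
d=im('wrist','w10.png')
print([proj(d,(.572,.0365,z)) for z in(.132,.1565)])
r=robot.place_of('cap','wrist'); print([(x['p'],x['uv'],atz(d,x['uv'],.132)) for x in r[:2]])
go((.572,.0362,.158),150)
E
```

```text
25.75 [0.57180442 0.03668999 0.19432209] [ 4.05399455e-01  2.19637457e-01 -2.70707095e-01 -1.36564475e-05
 -1.08077425e+00 -9.29462583e-01] [-0.43728218  0.45277487 -0.06348821] 0.0015188899862611778
[array([315.59441854, 262.39857604]), array([315.66005648, 280.09388158])]
[(0.7, [314.6, 264.5], array([0.57305982, 0.03727094, 0.132     ]))]
lin [0.4, -0.4, 36.5] rot [0.0, 0.0, -0.0]
```

View pics/s10.png

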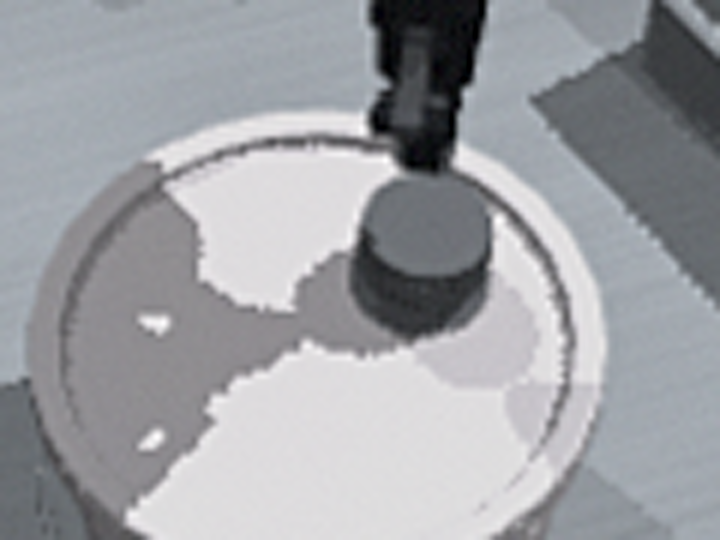

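View pics/w10.png

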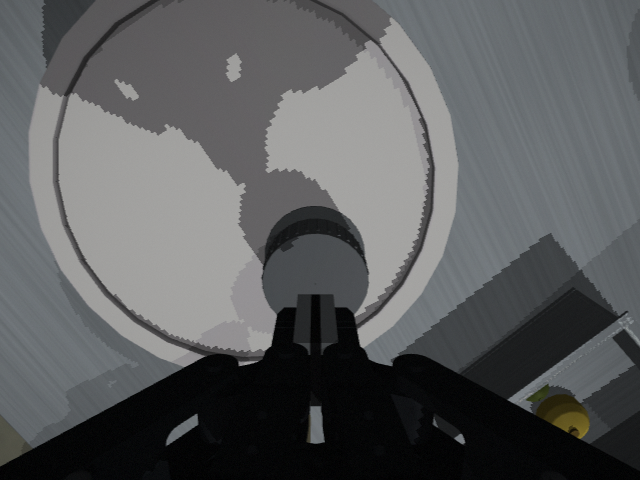

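Emit:
jog_arm:
  linear:
    - [0,0,15]
    - [0,0,28]
    - [0,0,34]
    - [0,0,36.5]
    - [0,0,38]
    - [0,0,38.5]
    - [0,0,38.5]
  rot:
    - [0,0,0]
    - [0,0,0]
    - [0,0,0]
    - [0,0,0]
    - [0,0,0]
    - [0,0,0]
    - [0,0,0]
  fingers: [-1,-1,-1,-1,-1,-1,-1]

```text
clock: 26.78
tcp_pos: [0.5723, 0.0367, 0.1569]
eef_rot: [0.001, -0.5, 0.866, -0.0]
force: [-0.5, -0.9, 4.2]
gripper_width: -0.001
```

Emit:
jog_arm:
  linear:
    - [0,0,0.5]
    - [0,0,1]
    - [0,0,1.5]
    - [0,0,2]
    - [0,0,2.5]
    - [0,0,2.5]
  rot:
    - [0,0,0]
    - [0,0,0]
    - [0,0,0]
    - [0,0,0]
    - [0,0,0]
    - [0,0,0]
  fingers: [-1,-1,-1,-1,-1,-1]

```text
clock: 27.52
tcp_pos: [0.5739, 0.037, 0.1561]
eef_rot: [0.002, -0.5, 0.866, -0.001]
force: [-0.3, -0.2, 13.1]
gripper_width: 0.001
```

Emit:
jog_arm:
  linear:
    - [0,0,0.5]
    - [0,0,1]
    - [0,0,1.5]
    - [0,0,1.5]
  rot:
    - [0,0,0]
    - [0,0,0]
    - [0,0,0]
    - [0,0,0]
  fingers: [-1,-1,-1,-1]

```text
clock: 28.02
tcp_pos: [0.575, 0.0373, 0.1553]
eef_rot: [0.003, -0.5, 0.866, -0.001]
force: [0.1, 0.0, 14.4]
gripper_width: 0.003
```

Emit:
jog_arm:
  linear:
    - [0.8,1.4,0.5]
    - [1.2,2.2,1]
    - [1.2,2.2,1.5]
    - [1.2,2.2,2]
    - [1.2,2.2,2]
  rot:
    - [0,0,0]
    - [0,0,0]
    - [0,0,0]
    - [0,0,0]
    - [0,0,0]
  fingers: [-1,-1,-1,-1,-1]

```text
clock: 28.65
tcp_pos: [0.5691, 0.0367, 0.1497]
eef_rot: [-0.0, -0.5, 0.866, 0.0]
force: [0.0, 0.2, 0.7]
gripper_width: 0.002
```

Emit:
jog_arm:
  linear:
    - [0,0,1]
    - [0,0,2]
    - [0,0,3]
    - [0,0,4]
    - [0,0,5]
    - [0,0,5]
  rot:
    - [0,0,0]
    - [0,0,0]
    - [0,0,0]
    - [0,0,0]
    - [0,0,0]
    - [0,0,0]
  fingers: [-1,-1,-1,-1,-1,-1]

```text
clock: 29.4
tcp_pos: [0.5693, 0.0368, 0.147]
eef_rot: [0.0, -0.5, 0.866, -0.0]
force: [-7.9, 1.6, 18.0]
gripper_width: -0.0
```

Emit:
jog_arm:
  linear:
    - [0.4,0.7,0.7]
    - [0.8,1.4,1.5]
    - [0.8,1.4,2]
    - [0.8,1.4,2]
    - [0.8,1.4,2]
    - [0.8,1.4,2]
  rot:
    - [0,0,0]
    - [0,0,0]
    - [0,0,0]
    - [0,0,0]
    - [0,0,0]
    - [0,0,0]
  fingers: [-1,-1,-1,-1,-1,-1]

```text
clock: 30.15
tcp_pos: [0.5693, 0.0368, 0.147]
eef_rot: [0.002, -0.5, 0.866, -0.001]
force: [-8.3, 0.5, 26.7]
gripper_width: -0.001
```

```bash
python3 - <<'E'
from fit import *
s=robot.state();print(s['clock'],s['tcp_pos'],s['force'],s['gripper_width'])
d=im('scene','s11f.png');a=d['pixels'][190:280,260:380]; cv2.imwrite('pics/s11.png',cv2.resize(a,None,fx=6,fy=6,interpolation=cv2.INTER_CUBIC))
d=im('wrist','w11.png')
s=robot.state();print(s['clock'],s['tcp_pos'],s['force'],s['gripper_width'])
E
```

```text
30.15 [0.56931477 0.03680241 0.1469829 ] [-8.31563495  0.50676487 26.66112126] -0.0013906946312765222
30.25 [0.56930236 0.03679049 0.14698218] [-7.86345446  1.24543137 27.02438579] 0.0031549745047180586
```

View pics/s11.png

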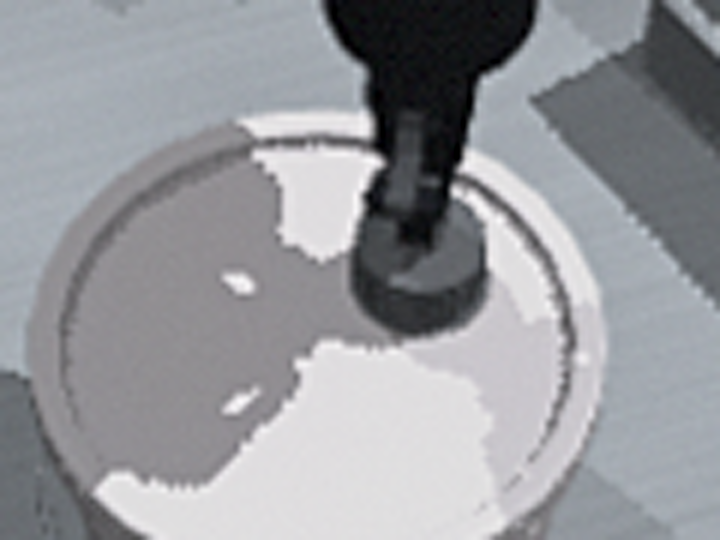

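View pics/w11.png

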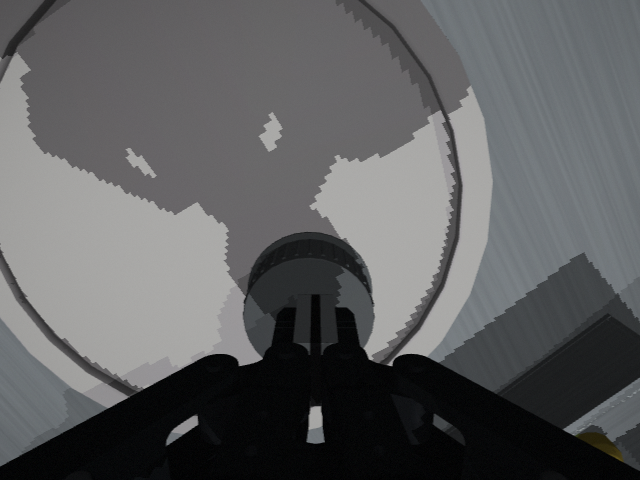

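View pics/s11f.png

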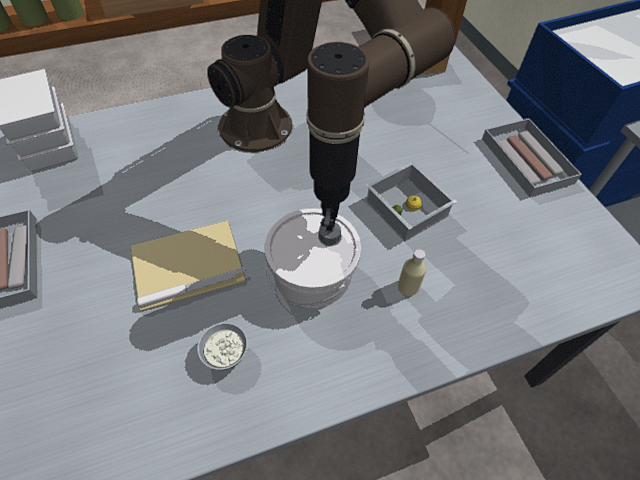

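Emit:
jog_arm:
  linear:
    - [0.4,0.7,0]
    - [0.7,1.3,0]
    - [0.7,1.3,0]
    - [0.7,1.3,0]
    - [0.7,1.3,0]
    - [0.7,1.3,0]
    - [0.7,1.3,0]
    - [0.7,1.3,0]
  rot:
    - [0,0,0]
    - [0,0,0]
    - [0,0,0]
    - [0,0,0]
    - [0,0,0]
    - [0,0,0]
    - [0,0,0]
    - [0,0,0]
  fingers: [-1,-1,-1,-1,-1,-1,-1,-1]

```text
clock: 31.25
tcp_pos: [0.5692, 0.0369, 0.147]
eef_rot: [0.003, -0.501, 0.866, -0.002]
force: [-2.1, -1.8, 22.1]
gripper_width: 0.003
```

Lateral load is nearly gone, 22 N down, and z is steady at home height.

```bash
python3 - <<'E'
from h import *
robot.sign_off(); s=robot.state();print(s['clock'],s['tcp_pos'],s['force'])
E
```

```text
the job is handed in; nothing more can be done
the job is handed in; nothing more can be done
```

The pail is closed: both scraps are in the steel pan, and the snap cap is fully home on the spout with the gripper still pressing down on it.

- **Scraps:** I carried the lemon end over first, then the gherkin end, and the camera pictures show both lying inside the pan.
- **Cap:** I set it level on the bead, let go, and pressed it with the closed fingertips. The force rose to about 14 N, then fell to under 1 N at the click. I kept pressing until the fingertips stopped at 147 mm, which is the height of the cap's top when fully home.
- **Last reading before hand-in (about 31 s of the 72 s):** the gripper was bearing down with about 22 N and only about 3 N of sideways load. The height was steady at 147 mm.
- **Other things:** in the last pictures the cap looks level, and the bottle, bowl and knife look where they were.

**Small deviations:** the fingertips slid a few millimetres on the cap during the press and bear about 3 mm off its centre. I could not read the state after hand-in, so nothing is confirmed past that point.

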